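# Refit the ink roller and snap its keeper down

## Robot

A 6-joint arm with a two-finger parallel gripper is mounted at the origin on a cart in front of the work surface, level with it; the furniture and walls round the work are solid. World frame = base frame: x ahead of the robot, y to its left, z up, the work surface at z = 0. Lengths are in mm, angles in rad, forces in N, time in s.
With the tool pointing down it reaches from about 275 to 825 mm from the base axis. Payload 4.9 kg.
Tool frame: the origin (TCP) lies at the very end of the fingers, on their centre line; the grasp point (between the pads) lies 19 mm behind it; z points along the fingers, y is the direction in which the jaws open and shut (so a half turn about z gives the same grasp; the last joint's range is limited). The gripper opens to 85 mm and grips with 20 to 120 N. Pads are 22 mm wide; open, the fingers measure 114 mm over their backs; the gripper's body (76 mm by 85 mm) begins 54 mm behind the grasp point. The pads swing forward as they close: fully open they stand 13 mm farther back than shut.
Start: joints at [-1.244, 0.326, -0.193, 1.052, 0, 1.437], TCP at [244.58, -492.645, 231.281] pointing down, gripper open.
Joint ranges: [-2.65, 2.65], [-0.97, 1.79], [-1.3, 1.35], [-1.93, 2.1], [-1.47, 1.37], [-3.14, 3.14]. Speed limits (rad/s): [2.57, 2.57, 3.14, 3.14, 3.14, 3.14].

## Interface

Orientations are given as [roll, pitch, yaw] about the fixed x, y, z axes, in that order (R = Rz(yaw) Ry(pitch) Rx(roll)).
In Python, from bench import bot, solve_ik, imaging gives the robot as it stands. Calls block until the motion is done:
- bot.move_ptp(position, orientation): joint-space move of the TCP to a pose.
- bot.movel(position, rot=None, max_speed=150, threshold=None): straight line of the TCP; rot=None keeps the orientation; max_speed is the mean speed in mm/s. With threshold (N) it stops when the force on the tool has changed by that much, and returns True; else False.
- bot.move_j(angles): joint-space move.
- bot.grip(opening, effort=None): opening from 0.0 (shut) to 1.0 (fully open); effort is the grip in N (None keeps the last); returns when the fingers have stopped.
- bot.dwell(seconds).
- solve_ik(position, orientation): joint angles nearest the present ones, or None.
- bot.get_state(): the state.
- imaging.capture(name): name is "scene" or "top" or "wrist"; returns the picture (384x512x3 uint8, blue, green, red); there is no depth.
- imaging.camera_model(name): a dict with "K" (3x3 intrinsics, pixels), "k1" (the pictures are not rectified: a ray, as slopes to the right and down, at radius r is drawn at 1 + k1 r^2 times it, then the intrinsics apply), "position" and "rotation" of the camera in the world. Camera axes: x right, y up, looking along -z (the intrinsics and any distortion apply to the point x, -y, -z); pixel columns grow to the right and rows downward; lengths in mm; the calibration is good to about 2 mm. A picture is of the moment at which its call begins: read the wrist's pose just before it. camera_model takes no time and is no camera call; for the wrist camera it gives the pose at the moment of the call.
A pose or a line that the arm cannot do raises bot.IKError and nothing moves.
- bot.sign_off(): hands the job in, once; it reports no verdict.
The state is a dict: "t": time; "qpos": joint angles; "joint_velocities": joint speeds; "effort": joint torques, N m; "tcp_pos": TCP position; "orientation": TCP orientation; "contact_force": force on the tool from outside, world axes, zero at the start; "wrist_torque": the same for the moment, N m; "opening": opening from 0.0 (shut) to 1.0 (fully open).
Only numpy, scipy, OpenCV 4.12 (cv2) and the standard library are available. Lean on these libraries where they do the work, as an engineer would, in place of code of your own. Each camera call takes 0.05 s, during which the arm holds its last target.

## Task

Take the blue ink roller off its wooden rest and lower it gently into the two V saddles of the grey holder, letting it settle before you let go. Then put the orange keeper over it and push it straight down between the two black snap hooks until both sides have clicked home, and let go. Leave the other things on the table where they are.

Things in the scene. Friction and masses are not known exactly. Their poses are not given: they have to be found in the camera images.
- roller_mid (a point): Centre of the ink roller: blue drum 26 mm thick, 60 mm long, on a 12 mm steel shaft standing out 22 mm at each end (104 mm over all, about 120 g). y runs along the shaft; x and z at any turn. It starts level in a wooden rest (base 50 x 110 x 8 mm, V saddles under the shaft ends), centre 32 mm above the worktop; the drum is free at both sides, to be gripped across its diameter from above.
- holder: Grey roller holder, fixed: base plate 80 (x) x 190 (y) x 12 mm; origin at its underside's centre on the worktop, z up, y from hook to hook and along the fitted shaft. V saddles (90 degrees, 12 mm thick, 46 mm high) at y = +-41 mm, nothing else between them. End posts at y = +-60 to 69 mm, 58 mm high, carry the keeper; cheeks on them, 74 mm high, guide its long sides with 2.5 mm play a side.
- cradle (a point): Where the roller's centre lies when it is seated in the holder: 40 mm above the holder's underside, in its middle; axes as the holder's. The roller can lie up to 5 mm either way along y.
- keeper_grip (a point): Centre of the keeper's grip rib. Keeper: orange bridge, about 80 g, plate 34 (x) x 140 (y) x 6 mm; on top an upright rib 12 mm thick (x), 60 mm long (y), 34 mm high; below it two feet 10 mm high at y = +-41 mm, on which it starts standing on the worktop. This point is 33 mm above the feet's underside, 23 mm above the plate's underside, 17 mm above its top. Fits either way round.
- keeper_seat (a point): Middle of the holder at post-top height (58 mm above the holder's underside), where the middle of the keeper's plate underside rests when home; the grip centre is then 81 mm above the holder's underside (up to 1.5 mm of lift). Axes as the holder's; the keeper's y must lie along this y.
- keeper_end_a (a point): Point in the underside of the keeper's plate near one end (keeper y = +66 mm, 23 mm below the grip centre); home when it is 58 to 59.5 mm above the holder's underside.
- keeper_end_b (a point): The same at the keeper's other end (y = -66 mm).
- hook_left (a joint): Outward bend (rad) of the springy snap hook at the holder's +y end: 0 upright, range 0 to 0.25. Hook 18 mm wide, 76 mm high; its inward catch has a sloped top and a flat underside 65.5 mm above the holder's underside and overlaps the plate's end by about 5 mm. Pushing the keeper down (about 7 N a side) bends it 0.1 rad out, then it springs back to 0 over the plate.
- hook_right (a joint): The same for the hook at the holder's -y end.
- glue_jar: Bystander: glue jar with a red cap, 56 mm across, 95 mm high; origin at its underside. Leave it alone.
- padlock: Bystander: brass padlock lying flat, 61 x 42 x 13 mm; origin at its underside. Leave it alone.
- tape_roll: Bystander: roll of brown tape lying flat, the nearer of two, 96 mm across, 48 mm high; origin at its underside. Leave it alone.
- weight: Bystander: brass scale weight, 29 mm across, 36 mm high; origin at its underside. Leave it alone.
Things that resemble listed ones, but are neither listed nor needed, are in the scene too. What is shaped like the part that bears roller_mid but pink is not meant.

How it is judged:
By the outcome, as a careful person would: the job done as asked, in the order asked, and still so for the second after the job is handed in, with the robot touching nothing.
It also fails if it takes over 58 s, if anything falls off the work surface, if the arm or the gripper's body presses on something with over 40 N, if the wrist force passes 120 N, or if a joint passes its speed limit or range.

## Working session

There is one attempt and no reset: what is moved stays moved. The work goes in short steps, each a Python script; the robot and the scene stay as the last script left them, time stands still between calls to the robot, and variables do not carry over. Pictures are saved under pics/ and viewed, and the job is handed in when it is done.

```bash
ls; mkdir -p pics
python3 - <<'E'
from bench import bot, solve_ik, imaging
import cv2
s=bot.get_state(); print(s['t'],s['tcp_pos'],s['orientation'],s['opening'])
for n in ['scene','top','wrist']:
    cv2.imwrite(f'pics/{n}0.png',imaging.capture(n)); m=imaging.camera_model(n); print(n,m)
E
```

```text
pics
0.0 [ 244.41965881 -492.0478911   230.4788563 ] [-3.13985487e+00 -2.86493503e-04  4.60843933e-01] 1.0028106678396336
scene {'K': array([[451.30838643,   0.        , 254.18231051],
       [  0.        , 451.30838643, 193.14342259],
       [  0.        ,   0.        ,   1.        ]]), 'k1': -0.09369521718404947, 'position': array([-602.60660989, 1144.89488952, 1114.00372454]), 'rotation': array([ 0.9591463 , -0.02097461, -2.25599139])}
top {'K': array([[367.00989753,   0.        , 256.69183433],
       [  0.        , 367.00989753, 198.89794639],
       [  0.        ,   0.        ,   1.        ]]), 'k1': 0.03331672742242713, 'position': array([ 197.37982659,  183.6046104 , 1598.88742073]), 'rotation': array([ 2.01520885e-01, -9.26724643e-04, -1.57879158e+00])}
wrist {'K': array([[322.96374886,   0.        , 251.96583519],
       [  0.        , 322.96374886, 190.3320662 ],
       [  0.        ,   0.        ,   1.        ]]), 'k1': -0.06538610503388075, 'position': array([ 307.55265272, -460.40105553,  373.76460707]), 'rotation': array([-0.28248921,  0.00195508, -1.10960694])}
```

View pics/scene0.png

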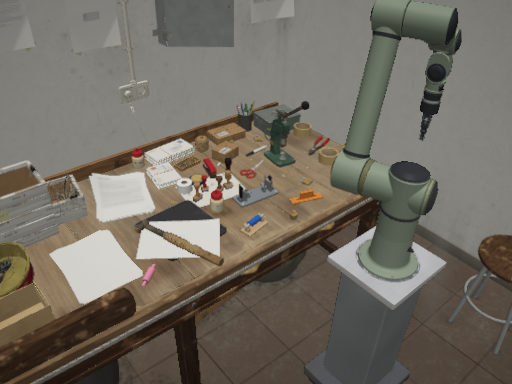

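View pics/top0.png

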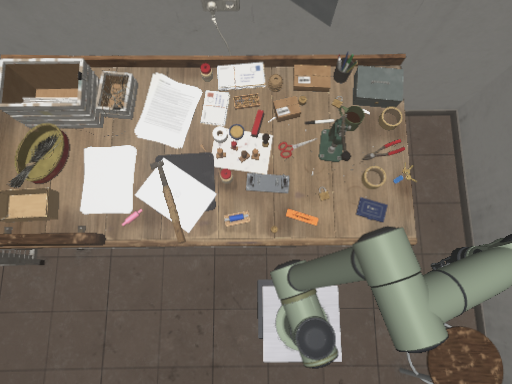

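View pics/wrist0.png

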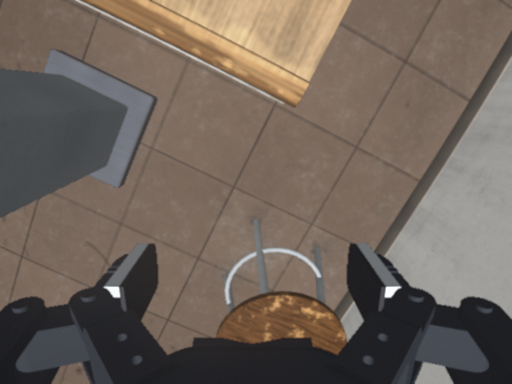

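The top view shows the roller at about (237,217), the keeper at (302,216) and the holder at (267,183). Next I'll get coarse positions, then look from the wrist.

```bash
cat > h.py <<'E'
from bench import bot, solve_ik, imaging
import numpy as np, cv2
from scipy.spatial.transform import Rotation as R
def rays(m,px):
    d=np.array([m['k1'],0,0,0,0.])
    p=cv2.undistortPoints(np.array(px,float).reshape(-1,1,2),m['K'],d).reshape(-1,2)
    v=np.c_[p[:,0],-p[:,1],-np.ones(len(p))]
    return R.from_euler('xyz',m['rotation']).apply(v)
def plane(m,px,z):
    v=rays(m,px); o=m['position']; z=np.broadcast_to(z,len(v))
    return o+v*((z-o[2])/v[:,2])[:,None]
def proj(m,P):
    q=R.from_euler('xyz',m['rotation']).inv().apply(np.atleast_2d(P)-m['position'])
    x,y=q[:,0]/-q[:,2],-q[:,1]/-q[:,2]; f=1+m['k1']*(x*x+y*y)
    return np.c_[x*f,y*f]@m['K'][:2,:2].T+m['K'][:2,2]
def shot(n,f):
    m=imaging.camera_model(n); im=imaging.capture(n); cv2.imwrite('pics/'+f+'.png',im)
    np.save('pics/'+f+'.npy',m,allow_pickle=True); return im,m
def load(f): return cv2.imread('pics/'+f+'.png'),np.load('pics/'+f+'.npy',allow_pickle=True).item()
def st(x=''):
    s=bot.get_state(); print(x,round(s['t'],2),s['tcp_pos'].round(1),np.round(s['orientation'],3),np.round(s['contact_force'],1),round(s['opening'],3)); return s
E
python3 - <<'E'
from h import *
m=imaging.camera_model('top'); im=cv2.imread('pics/top0.png')
cv2.imwrite('pics/topc.png',cv2.resize(im[130:245,190:350],None,fx=5,fy=5,interpolation=cv2.INTER_CUBIC))
for n,p,z in [('roller',(237,217),32),('keeper',(302,216),20),('holder',(267,183),30)]: print(n,plane(m,[p],z).round(0))
hsv=cv2.cvtColor(im,cv2.COLOR_BGR2HSV)
for n,lo,hi in [('blue',(100,120,60),(125,255,255)),('orange',(5,200,150),(15,255,255))]:
    k=cv2.inRange(hsv,lo,hi)
    for c in cv2.findContours(k,0,2)[0]:
        if cv2.contourArea(c)>15: print(n,cv2.minAreaRect(c))
E
```

```text
roller [[438. 265.  32.]]
keeper [[442. -17.  20.]]
holder [[589. 134.  30.]]
blue ((235.94232177734375, 217.2115478515625), (4.314554691314697, 12.74754810333252), 78.69007110595703)
blue ((397.9230041503906, 178.8845977783203), (3.6055514812469482, 8.875203132629395), 56.3099365234375)
```

View pics/topc.png

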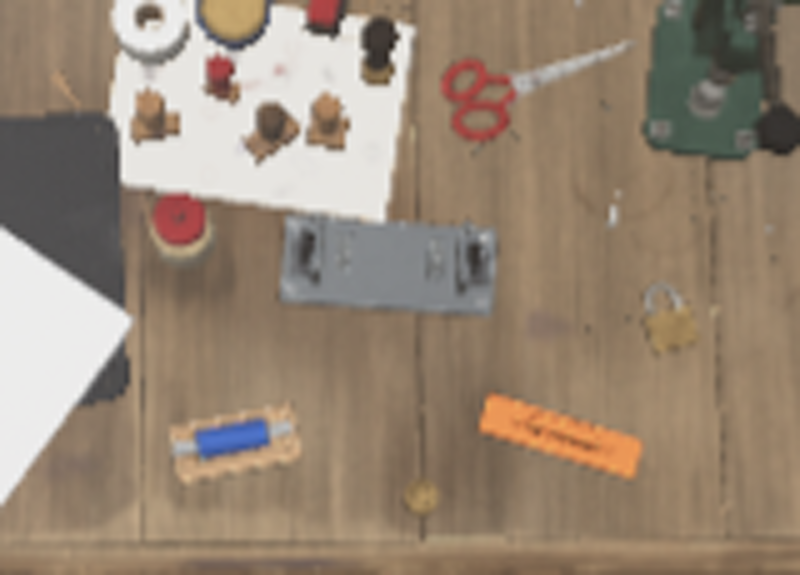

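Run:
```python
from h import *
bot.move_ptp([500,60,270],[np.pi,0,np.pi/2]); st()
im,m=shot('wrist','w1'); print(m['position'],rays(m,[[252,190]]), proj(m,[[500,60,270],[500,60,0],[438,265,32],[442,-17,20],[589,134,30]]).round())
```

```text
2.33 [500.2  59.2 269.9] [-3.142  0.     1.569] [ 0.  -0.1  0.6] 1.0
[499.87791182 130.59595638 412.96915407] [[-5.49639311e-04 -2.77586244e-01 -9.60701121e-01]] [[252. 248.]
 [252. 154.]
 [193. -33.]
 [208. 215.]
 [330.  94.]]
```

View pics/w1.png

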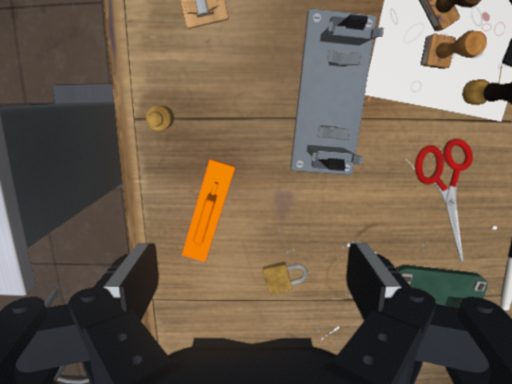

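The keeper is fully visible at about (208,211) and the holder at about (335,92). The roller is cut off at the top, so I'll take views shifted along y and from the opposite yaw.

Run:
```python
from h import *
bot.move_ptp([510,240,240],[np.pi,0,np.pi/2]); st()
bot.dwell(0.2); im,m=shot('wrist','w2')
bot.move_ptp([510,70,250],[np.pi,0,-np.pi/2]); st()
bot.dwell(0.2); im,m=shot('wrist','w3')
a=cv2.imread('pics/w2.png')
```

```text
3.14 [510.1 239.1 240. ] [-3.141e+00  1.000e-03  1.570e+00] [-0.1 -0.1  1. ] 0.999
 6.29 [510.   70.1 250. ] [-3.142  0.    -1.571] [ 0.1 -1.  -0.2] 1.007
```

View pics/w2.png

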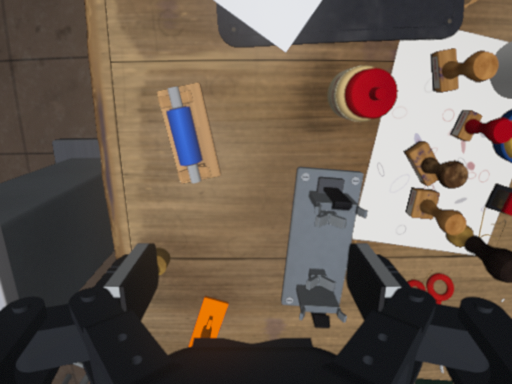

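View pics/w3.png

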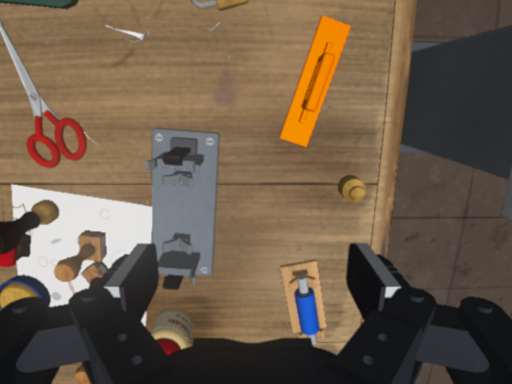

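Clear views: w2 shows the roller drum at about (185,135) and the holder plate at about (323,240). w3 shows the keeper at about (316,80) and the holder plate at about (185,205). Next I'll segment these.

```bash
cat > meas.py <<'E'
from h import *
def seg(im,lo,hi,roi=None,minA=300):
    k=cv2.inRange(cv2.cvtColor(im,cv2.COLOR_BGR2HSV),lo,hi)
    if roi: 
        z=np.zeros_like(k); x0,y0,x1,y1=roi; z[y0:y1,x0:x1]=k[y0:y1,x0:x1]; k=z
    k=cv2.morphologyEx(k,cv2.MORPH_CLOSE,np.ones((5,5)))
    c=cv2.findContours(k,0,cv2.CHAIN_APPROX_NONE)[0]
    return max(c,key=cv2.contourArea)
def rect(m,c,z):
    P=plane(m,c.reshape(-1,2),z)[:,:2]
    (cx,cy),(a,b),_=r=cv2.minAreaRect(P.astype(np.float32)); 
    q=cv2.boxPoints(r); e=max([q[1]-q[0],q[2]-q[1]],key=np.linalg.norm)
    if e[1]<0:e=-e
    yaw=np.arctan2(-e[0],e[1])
    return np.array([cx,cy]),sorted([a,b]),yaw
BLUE=((100,120,50),(125,255,255)); OR=((5,220,120),(18,255,255))
E
python3 - <<'E'
from meas import *
for f,n,hs,roi,z in [('w2','roller',BLUE,(150,80,230,190),32),('w3','rollerp',BLUE,(280,250,340,340),32),('w1','keeper',OR,(150,120,260,290),16),('w3','keeper',OR,(250,0,370,170),16)]:
    im,m=load(f); c=seg(im,*hs,roi); print(n,f,rect(m,c,z),cv2.minAreaRect(c))
for f,roi in [('w1',(280,0,375,180)),('w2',(270,150,370,330)),('w3',(140,120,225,285))]:
    im,m=load(f); hsv=cv2.cvtColor(im,cv2.COLOR_BGR2HSV); x0,y0,x1,y1=roi
    print(hsv[(y0+y1)//2,(x0+x1)//2])
    cv2.imwrite('pics/c_%s.png'%f,cv2.resize(im[y0:y1,x0:x1],None,fx=3,fy=3))
E
python3 -c "
import cv2,numpy as np
a=[cv2.imread('pics/c_w%d.png'%i) for i in (1,2,3)]
H=max(x.shape[0] for x in a)
o=np.hstack([cv2.copyMakeBorder(x,0,H-x.shape[0],0,5,0) for x in a]);print(o.shape)
cv2.imwrite('pics/c.png',o)"
```

```text
roller w2 (array([436.76144409, 268.83047485]), [23.83241081237793, 61.489681243896484], np.float32(0.18597826)) ((184.20590209960938, 135.8235321044922), (57.48093795776367, 21.828205108642578), 75.96376037597656)
rollerp w3 (array([436.18493652, 274.19555664]), [23.42388343811035, 71.31554412841797], np.float32(0.18882692)) ((307.1351013183594, 312.3108215332031), (44.716522216796875, 17.91948890686035), 80.53767395019531)
keeper w1 (array([440.42141724, -14.55465698]), [32.485294342041016, 138.864013671875], np.float32(-0.31896275)) ((207.18328857421875, 210.21351623535156), (26.009580612182617, 99.32557678222656), 17.35402488708496)
keeper w3 (array([440.5206604 , -15.19607544]), [33.182289123535156, 138.95091247558594], np.float32(-0.3170323)) ((313.84869384765625, 81.09452819824219), (30.137929916381836, 129.47105407714844), 20.136302947998047)
[109  30 136]
[104  33 132]
[106  28 135]
(540, 855, 3)
```

View pics/c.png

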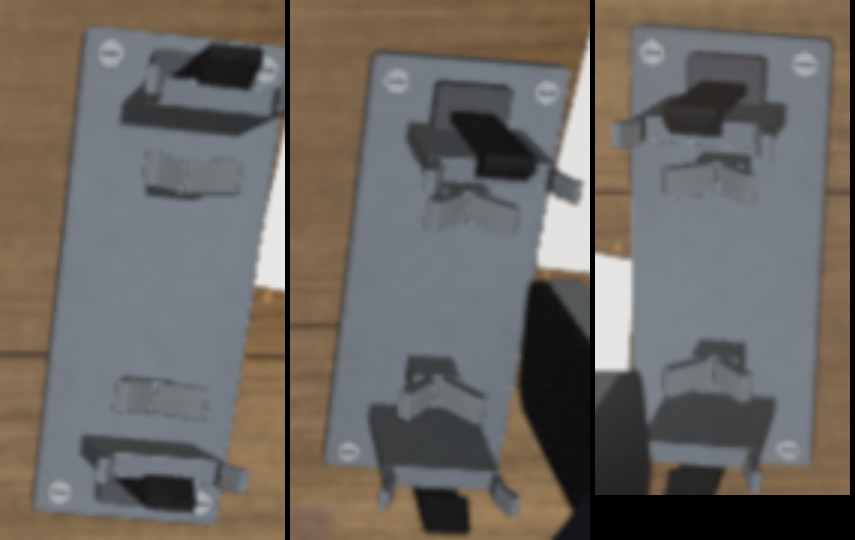

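Run:
```python
from h import *
bot.move_ptp([589,205,190],[np.pi,0,-np.pi/2]); bot.dwell(.2); st()
shot('wrist','w4')
bot.move_ptp([589,63,190],[np.pi,0,np.pi/2]); bot.dwell(.2); st()
shot('wrist','w5')
a=np.hstack([cv2.imread('pics/w%d.png'%i)[:220,120:400] for i in (4,5)])
cv2.imwrite('pics/w45.png',cv2.resize(a,None,fx=1.42,fy=1.42))
```

```text
7.45 [589.2 203.7 191.3] [-3.14   0.    -1.573] [-0.4 -0.8 -0.2] 1.002
 10.17 [589.   63.1 190. ] [-3.142  0.     1.571] [-0.7 -0.5 -0.3] 1.002
```

View pics/w45.png

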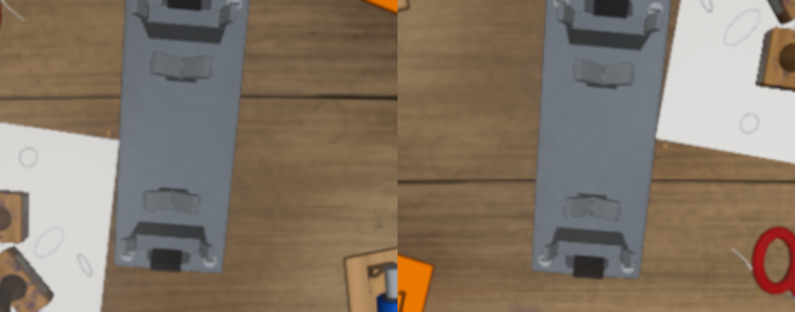

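Run:
```python
from meas import *
res=[]
for f,cx in [('w4',(205,292)),('w5',(215,305))]:
    im,m=load(f); hsv=cv2.cvtColor(im,cv2.COLOR_BGR2HSV)
    k=cv2.inRange(hsv,(90,12,60),(130,255,165))
    n,lab,s,_=cv2.connectedComponentsWithStats(k); r0=110; 
    l=lab[r0, 120+int(175/1.42)+ (0 if f=='w4' else 15)]; k=(lab==l)
    L=[];Rr=[]
    for r in range(60,165):
        xs=np.where(k[r])[0]; L.append((xs.min()-.5,r)); Rr.append((xs.max()+.5,r))
    B=[]
    c0,c1=int(np.median([q[0] for q in L])),int(np.median([q[0] for q in Rr]))
    for c in list(range(c0+3,c0+18))+list(range(c1-20,c1-8)):
        ys=np.where(k[:215,c])[0]; B.append((c,ys.max()+.5))
    L,Rr,B=[plane(m,np.array(q),12)[:,:2] for q in (L,Rr,B)]
    def fit(P):
        vx,vy,x,y=cv2.fitLine(P.astype(np.float32),cv2.DIST_HUBER,0,.01,.01).ravel(); return np.array([x,y]),np.array([vx,vy])
    (pl,dl),(pr,dr),(pb,db)=map(fit,(L,Rr,B))
    if dl[1]<0: dl=-dl
    if dr[1]<0: dr=-dr
    yl,yr=np.arctan2(-dl[0],dl[1]),np.arctan2(-dr[0],dr[1])
    if db[0]<0: db=-db
    yb=np.arctan2(db[1],db[0]); yaw=(yl+yr)/2
    ex=np.array([np.cos(yaw),np.sin(yaw)]);ey=np.array([-ex[1],ex[0]])
    print(f,'yaw',yl,yr,yb,'width',abs((pl-pr)@ex),'xc',(pl+pr)@ex/2,'yend',pb@ey)
    res.append((yaw,(pl+pr)/2,B.mean(0)))
yaw=(res[0][0]+res[1][0])/2
ex=np.array([np.cos(yaw),np.sin(yaw)]);ey=np.array([-ex[1],ex[0]])
xc=[r[1]@ex for r in res]; ye=[r[2]@ey for r in res]
print(yaw,xc,ye,ye[0]-ye[1]); 
print('center',ex*np.mean(xc)+ey*np.mean(ye))
```

```text
w4 yaw -0.08188375 -0.08410545 -0.08246056 width 77.476265 xc 582.9273 yend 274.0206
w5 yaw -0.078450754 -0.08383484 -0.07432064 width 77.30674 xc 583.4325 yend 86.99161
-0.0820687 [np.float32(583.1173), np.float32(583.27686)] [np.float64(273.53868351073635), np.float64(87.5923285510869)] 185.94635495964945
center [596.03633815 132.14925312]
```

Holder is at (596.0, 132.1) with yaw -0.082, and the two opposite views agree. The keeper is at (440.5, -14.9) with yaw -0.318 (33x139 mm, matches). The roller is at (436.8, 268.8) with yaw 0.186. Next I'll hover over the roller, re-measure it and grasp.

Run:
```python
from meas import *
p=np.array([436.8,268.8]);a=.186
bot.move_ptp([*p,120],[np.pi,0,a+np.pi/2]); bot.grip(0.65,effort=50); bot.dwell(.1); st()
im,m=shot('wrist','w6'); print(proj(m,[[*p,32]]))
c=seg(im,*BLUE,(100,50,400,380)); print(rect(m,c,32)); 
# shaft axis estimate from vertical extents
ey=np.array([-np.sin(a),np.cos(a)]); P=plane(m,c.reshape(-1,2),32)[:,:2]; print(((P-p)@ey).min(),((P-p)@ey).max())
```

```text
11.76 [437.  268.6 120. ] [3.142 0.    1.756] [-1.2 -0.  -0. ] 0.654
[[252.17200377 195.71464499]]
(array([437.79867554, 267.06286621]), [23.919755935668945, 63.6383171081543], np.float32(0.1984779))
-33.635929450948886 30.04717879790359
```

View pics/w6.png

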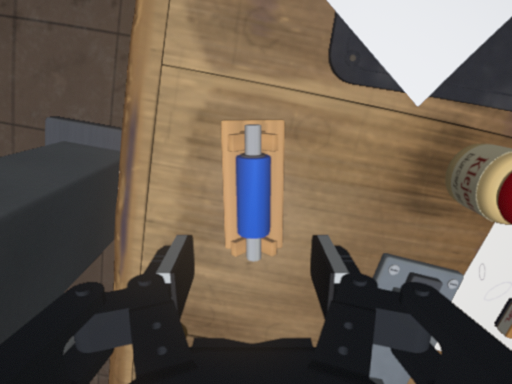

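The drum sits at (253,195), centred between the jaws. After correcting for the drum's top edge, its centre is about 1.4 mm further along +y. Grasping now.

Run:
```python
from meas import *
p=np.array([437.2,270.1]);a=.19
rot=[np.pi,0,a+np.pi/2]
bot.movel([*p,60],rot,max_speed=120)
print(bot.movel([*p,14.5],rot,max_speed=70,threshold=8)); st()
bot.grip(0.0,effort=50); bot.dwell(.2); st('grip')
bot.movel([*p,45],max_speed=40); s=st('up')
bot.movel([*p,130],max_speed=150); st()
im,m=shot('wrist','w7')
```

```text
False
 13.26 [437.4 270.2  14.6] [ 3.141 -0.     1.761] [-0.   0.2  0.3] 0.647
grip 13.84 [437.4 270.3  15. ] [ 3.141 -0.     1.761] [-2.1  0.1  5.1] 0.285
up 14.76 [437.1 270.   44.9] [-3.141  0.     1.761] [ 0.1  0.3 -1.8] 0.288
 15.47 [436.7 269.9 129.3] [-3.141  0.     1.761] [-0.3  0.1 -0.9] 0.284
```

View pics/w7.png

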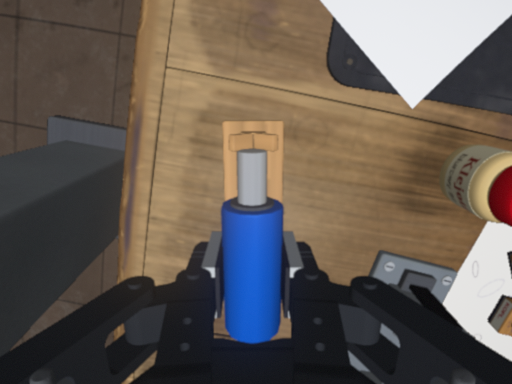

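Run:
```python
from meas import *
im,m=load('w7'); p=np.array([436.7,269.9]);a=.19; ey=np.array([-np.sin(a),np.cos(a)])
print([im[r,252].tolist() for r in range(146,156)])
for z in (140.3,146.3,152.3): print(z,((plane(m,[[252,150],[252,200]],z)[:,:2]-p)@ey))
```

```text
[[89, 128, 163], [88, 126, 159], [85, 108, 129], [89, 96, 103], [93, 97, 99], [95, 99, 102], [113, 114, 116], [149, 147, 147], [177, 172, 170], [181, 175, 173]]
140.3 [50.35764436 28.75844095]
146.3 [51.31272691 30.69462374]
152.3 [52.26780946 32.63080653]
```

The roller is held level and its shaft end is within about 1 mm of centred. Next I'll transfer it over the holder and look before lowering.

Run:
```python
from meas import *
c=np.array([596.04,132.15]);a=-.082; rot=[np.pi,0,a+np.pi/2]
bot.move_ptp([*c,130],rot); bot.dwell(.1); s=st()
im,m=shot('wrist','w8'); shot('scene','s8')
```

```text
16.48 [594.5 133.7 129.7] [-3.14  -0.     1.491] [ 0.2 -0.5 -1.4] 0.286
```

View pics/w8.png

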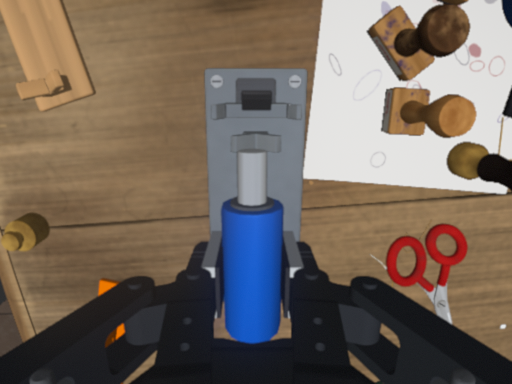

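Run:
```python
from meas import *
im,m=load('w8'); s=st(); a=-.082
ex=np.array([np.cos(a),np.sin(a)]);ey=np.array([-ex[1],ex[0]])
hsv=cv2.cvtColor(im,cv2.COLOR_BGR2HSV)
k=cv2.inRange(hsv,(90,12,60),(130,255,165))
for r in range(75,230,20):
    xs=np.where(k[r,195:315])[0]+195; 
    P=plane(m,[[xs.min()-.5,r],[xs.max()+.5,r]],12)[:,:2]; print(r,xs.min(),xs.max(),P@ex, P.mean(0)@ex)
print('target',np.array([596.04,132.15])@ex, 'tcp',s['tcp_pos'][:2]@ex)
for c in (215,225,290,300):
    ys=np.where(k[50:120,c])[0]+50; print(c,ys.min(),plane(m,[[c,ys.min()-.5]],12)[:,:2]@ey-np.array([596.04,132.15])@ey)
```

```text
16.57 [594.9 133.7 130.1] [-3.141 -0.     1.491] [ 0.8  0.4 -1.4] 0.289
75 206 305 [544.82510447 621.71782524] 583.2714648551045
95 206 305 [544.36398282 622.34034692] 583.3521648702614
115 207 304 [544.66447496 622.2085427 ] 583.4365088327822
135 207 303 [544.15000882 622.09369449] 583.1218516539676
155 208 302 [544.41962244 621.99598424] 583.207803340376
175 209 301 [544.67990988 621.9158034 ] 583.2978566383633
195 210 300 [544.93094138 621.85376083] 583.3923511013763
215 210 299 [544.30920676 621.81069811] 583.0599524323643
target 583.2130759108353 tcp 581.9630372843797
215 69 [94.08602554]
225 69 [94.06972294]
290 69 [94.24469969]
300 69 [94.3150554]
```

Holder centre confirmed to within about 0.3 mm. The arm itself stopped about 1.5 mm off target, so I'll correct that on the way down.

```bash
cat >> meas.py <<'E'
C=np.array([596.04,132.15]);A=-.082; ROT=[np.pi,0,A+np.pi/2]
E
python3 - <<'E'
from meas import *
bot.movel([*C,70],ROT,max_speed=100); bot.dwell(.15); s=st()
e=C-s['tcp_pos'][:2]; print(e)
bot.movel([*(C+e),36],ROT,max_speed=60); bot.dwell(.1); s=st()
print(bot.movel([*(C+e),22],ROT,max_speed=15,threshold=5)); st()
bot.dwell(.3); st()
E
```

```text
17.48 [596.8 132.2  70.9] [ 3.14  -0.     1.489] [ 0.1  0.2 -1.5] 0.289
[-0.75546073 -0.08069666]
 18.29 [595.7 132.1  36.4] [ 3.141 -0.     1.489] [ 0.8 -0.4 -1.8] 0.288
True
 19.12 [596.6 132.   23.2] [ 3.139 -0.     1.489] [1.3 0.3 3.4] 0.286
 19.43 [596.6 132.   23.2] [ 3.139 -0.     1.489] [1.5 0.4 4.7] 0.289
```

Contact came at TCP z 23.2, which is the expected seating height. I'll ease the grip, let the roller settle, then release.

Run:
```python
from meas import *
bot.grip(0.0,effort=20); bot.dwell(.4); st('ease')
bot.grip(0.4); bot.dwell(.2); bot.grip(0.6); st('open')
s=bot.get_state()['tcp_pos']
bot.movel([*s[:2],60],max_speed=60); bot.movel([*s[:2],130],max_speed=150); bot.dwell(.1); st()
shot('wrist','w9')
```

```text
ease 20.04 [596.5 132.   23.2] [ 3.139 -0.     1.489] [2.5 0.4 6.1] 0.288
open 20.81 [595.6 131.9  22.6] [3.141 0.    1.489] [-0.  -0.1  0. ] 0.597
 22.3 [594.6 131.8 128.5] [-3.140e+00  1.000e-03  1.489e+00] [ 0.5  0.3 -0.2] 0.601
```

View pics/w9.png

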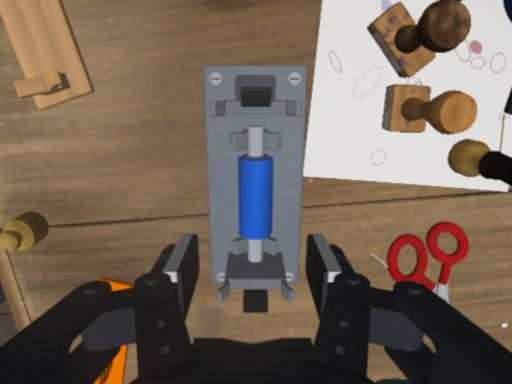

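The roller lies in both saddles, with the drum at (256,197), centred on the plate. Now the keeper: hover, check and grasp.

Run:
```python
from meas import *
im,m=load('w9'); c=seg(im,*BLUE,(200,120,310,260)); xy,sz,yw=rect(m,c,40); 
ex=np.array([np.cos(A),np.sin(A)]);ey=np.array([-ex[1],ex[0]]); print('roller rel holder',(xy-C)@ex,(xy-C)@ey,sz,yw)
p=np.array([440.5,-14.9]);a=-.318; rot=[np.pi,0,a+np.pi/2]
bot.move_ptp([*p,130],rot); bot.grip(0.45,effort=90); bot.dwell(.1); s=st()
im,m=shot('wrist','w10')
c=seg(im,*OR,(150,60,360,380)); print(rect(m,c,16),proj(m,[[*p,33]]))
```

```text
roller rel holder 0.20062046130421057 -3.548689805572157 [24.970251083374023, 64.80928802490234] -0.07970501
 23.59 [440.9 -14.5 129.9] [-3.141 -0.     1.254] [-0.1 -0.1 -0.6] 0.452
(array([440.48587036, -15.05910492]), [32.88573455810547, 138.01194763183594], np.float32(-0.3176211)) [[252.44691129 192.91750594]]
```

View pics/w10.png

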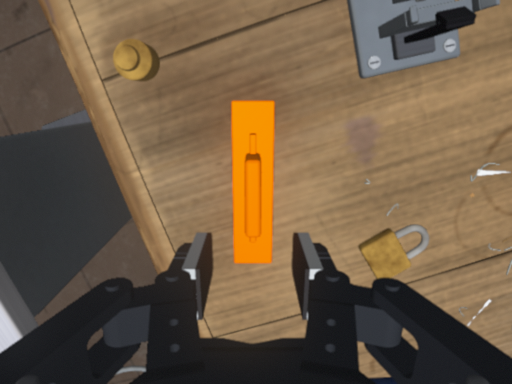

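The keeper measurement repeats at (440.5, -15.0). Grasping the rib.

Run:
```python
from meas import *
p=np.array([440.5,-15.0]);a=-.3175; rot=[np.pi,0,a+np.pi/2]
bot.movel([*p,60],rot,max_speed=120)
print(bot.movel([*p,20],rot,max_speed=70,threshold=8)); st()
bot.grip(0.0,effort=90); bot.dwell(.2); st('grip')
bot.movel([*p,45],max_speed=50); st('up')
bot.movel([*p,150],max_speed=150); st()
im,m=shot('wrist','w11')
```

```text
False
 25.1 [440.7 -15.   20.2] [ 3.141 -0.     1.253] [ 1.2 -0.1  0.8] 0.456
grip 25.66 [441.  -15.1  20.6] [ 3.14  -0.     1.253] [-0.7 -0.2  6.3] 0.128
up 26.31 [440.6 -15.   45.1] [ 3.141 -0.     1.253] [-0.3  0.6 -0.4] 0.126
 27.16 [439.8 -14.9 149.2] [-3.14   0.     1.253] [-0.1 -0.2 -0.5] 0.126
```

View pics/w11.png

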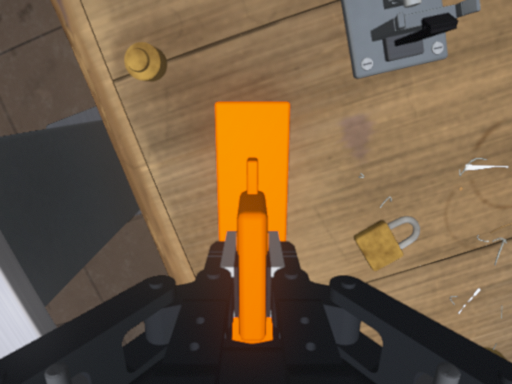

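Run:
```python
from meas import *
im,m=load('w11'); p=bot.get_state()['tcp_pos']; a=1.253-np.pi/2
ex=np.array([np.cos(a),np.sin(a)]);ey=np.array([-ex[1],ex[0]])
P=plane(m,[[215.5,101],[290.5,101],[217,200],[288.5,200]],p[2]-4.6)[:,:2]-p[:2]; print(np.c_[P@ex,P@ey])
bot.move_ptp([*C,160],ROT); bot.dwell(.1); st()
s=bot.get_state()['tcp_pos']; bot.movel([*(2*C-s[:2]),125],ROT,max_speed=80); bot.dwell(.2); st()
shot('wrist','w12'); shot('scene','s12')
```

```text
[[-16.55462081  69.62374778]
 [ 16.73873468  69.65057004]
 [-17.1720104   23.47793937]
 [ 17.25416876  23.52113334]]
 28.18 [594.9 130.8 159.7] [-3.140e+00  1.000e-03  1.487e+00] [-0.1 -0.9 -0.8] 0.128
 28.97 [597.6 133.5 125.6] [ 3.141 -0.     1.489] [ 0.1  0.5 -0.5] 0.123
```

View pics/w12.png

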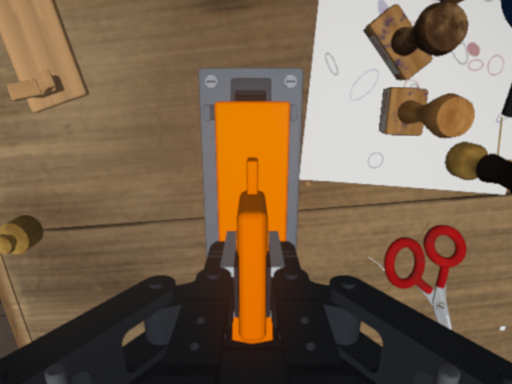

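The keeper is centred in the grasp (±16.7 mm across, end at 69.6 mm). Next I'll descend and fine-correct the position above the cheeks.

```bash
python3 - <<'E'
from meas import *
bot.movel([*C,92],ROT,max_speed=60); bot.dwell(.3); s=st()
e=C-s['tcp_pos'][:2]
bot.movel([*(C+e),87],ROT,max_speed=20); bot.dwell(.2); s=st()
shot('wrist','w13'); shot('scene','s13')
E
python3 - <<'E'
import cv2
a=cv2.imread('pics/s13.png')[150:230,210:310]; cv2.imwrite('pics/s13c.png',cv2.resize(a,None,fx=6,fy=6,interpolation=cv2.INTER_CUBIC))
E
```

```text
30.07 [596.3 132.2  92.4] [ 3.141 -0.     1.489] [-0.4 -0.2 -0.4] 0.128
 30.67 [595.8 132.1  87.1] [ 3.141 -0.     1.489] [-0.2  0.6 -0.4] 0.128
```

View pics/w13.png

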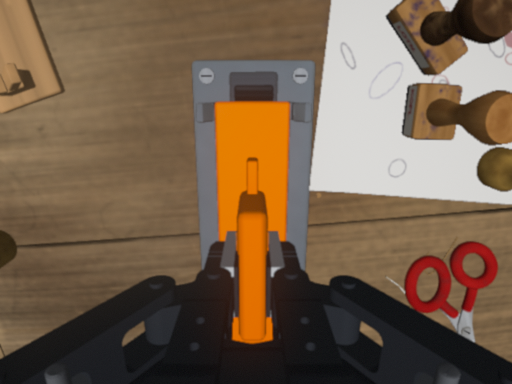

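View pics/s13c.png

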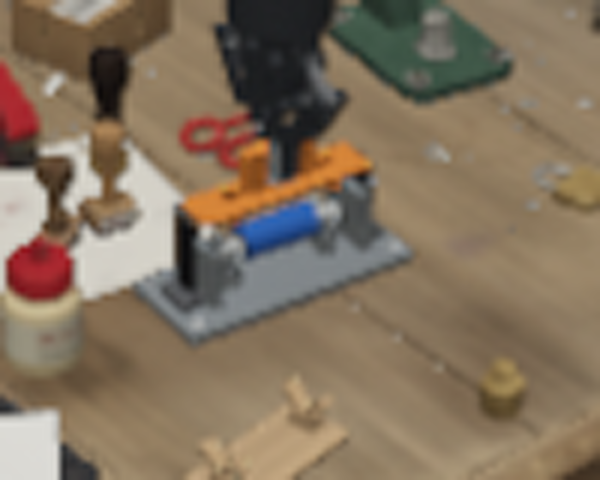

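Aligned: the cheeks sit symmetrically either side of the plate (columns 197–215 and 291–308). Pushing down.

Run:
```python
from meas import *
s=st(); e=C-s['tcp_pos'][:2]; T=C+e*0.5
for z in (80,76,73,71,69,67.5):
    r=bot.movel([*T,z],ROT,max_speed=25,threshold=45); s=st(f'{z} {r}')
    if r: break
bot.dwell(.2); st()
shot('wrist','w14'); shot('scene','s14')
a=cv2.imread('pics/s14.png')[150:230,210:310]; cv2.imwrite('pics/s14c.png',cv2.resize(a,None,fx=6,fy=6,interpolation=cv2.INTER_CUBIC))
```

```text
30.77 [595.8 132.1  87.1] [ 3.141 -0.     1.489] [ 0.5  0.3 -0.5] 0.123
80 False 31.2 [597.1 132.2  80.6] [ 3.14  -0.     1.489] [ 0.1 -1.1  3. ] 0.124
76 False 31.51 [596.7 132.1  76.1] [ 3.14  -0.     1.489] [ 2.3 -0.3  0.7] 0.123
73 False 31.77 [595.6 132.1  72.2] [-3.14   0.     1.489] [ 1.6  0.6 -2. ] 0.12
71 False 32.02 [595.  132.1  70.2] [-3.139  0.     1.489] [-0.1  0.5 -3.3] 0.123
69 False 32.27 [596.  132.2  68.9] [-3.141  0.     1.489] [-0.5 -0.2 -0.4] 0.127
67.5 False 32.52 [596.3 132.2  68.6] [ 3.141 -0.     1.489] [-2.1 -0.1  6.9] 0.121
 32.73 [596.3 132.2  68.6] [ 3.141 -0.     1.489] [-2.7 -0.   7. ] 0.123
```

View pics/w14.png

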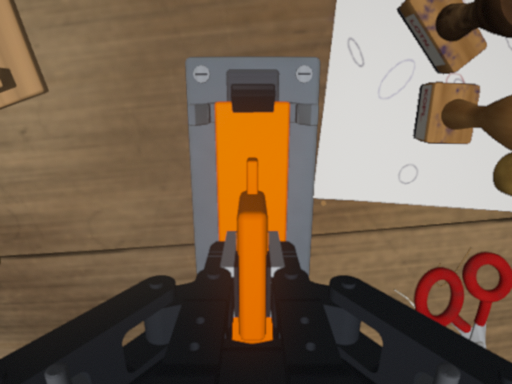

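View pics/s14c.png

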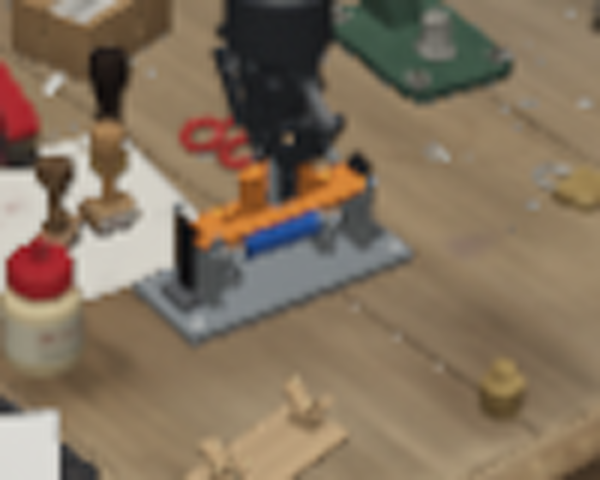

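At TCP z 68.6 there is firm resistance, which is the predicted home height, and the near hook is visible over the plate end. I'll push once more to confirm, then release and inspect both ends.

Run:
```python
from meas import *
print(bot.movel([*C,64.5],ROT,max_speed=20,threshold=25)); st()
bot.dwell(.2); st()
s=bot.get_state()['tcp_pos']; bot.movel([*s[:2],68.6],ROT,max_speed=20)
bot.grip(0.25); bot.dwell(.1); bot.grip(0.45); st('open')
s=bot.get_state()['tcp_pos']; bot.movel([*s[:2],110],max_speed=80); 
bot.move_ptp([C[0],C[1]-70,190],ROT); bot.dwell(.2); shot('wrist','w15'); st()
bot.move_ptp([C[0],C[1]+70,190],[np.pi,0,A-np.pi/2]); bot.dwell(.2); shot('wrist','w16'); shot('top','t16'); shot('scene','s16'); st()
a=np.hstack([cv2.imread('pics/w%d.png'%i)[:220,150:370] for i in (15,16)])
cv2.imwrite('pics/w1516.png',cv2.resize(a,None,fx=1.8,fy=1.8))
```

```text
True
 33.03 [596.2 132.2  68.6] [ 3.14  -0.     1.489] [-1.4 -0.7  4.8] 0.126
 33.23 [596.2 132.2  68.6] [ 3.14  -0.     1.489] [-0.6  0.   5.3] 0.123
open 34.16 [596.2 132.2  68.6] [-3.142 -0.     1.489] [-0.5 -0.7  0.2] 0.449
 35.58 [595.1  62.9 188.5] [-3.139  0.     1.49 ] [-0.3  0.9  0.6] 0.446
 38.4 [596.1 202.1 190. ] [-3.142  0.    -1.653] [ 0.4 -0.1  0.9] 0.453
```

View pics/w1516.png

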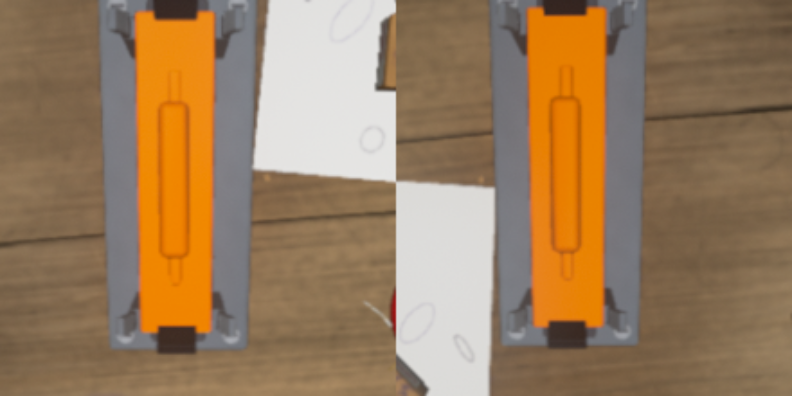

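View pics/s16.png

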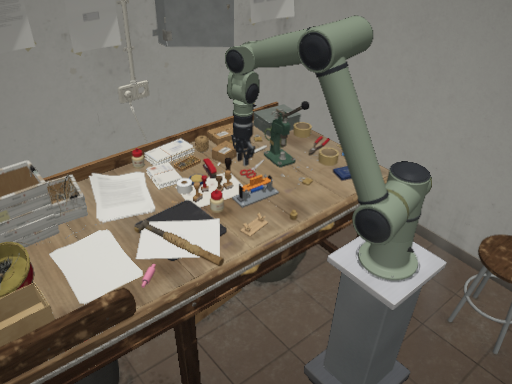

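Both black catches overlap the orange plate's ends: (176,338) and (175,8) in the left view, (567,333) and (565,5) in the right. Before handing in I'll triangulate the heights of the plate corners at both ends.

Run:
```python
from meas import *
def corners(f):
    im,m=load(f); c=seg(im,*OR,(200,0,300,200)); P=plane(m,c.reshape(-1,2),64)[:,:2]-C
    ex=np.array([np.cos(A),np.sin(A)]);ey=np.array([-ex[1],ex[0]]); q=np.c_[P@ex,P@ey]; o={}
    for sx in(-1,1):
        for sy in(-1,1):
            i=np.argmax(q@[sx,sy]); o[sx,sy]=c.reshape(-1,2)[i].astype(float)
    return m,o
(m1,a),(m2,b)=corners('w15'),corners('w16')
for k in a:
    v=rays(m1,[a[k]])[0];w=rays(m2,[b[k]])[0]
    t,s=np.linalg.lstsq(np.c_[v,-w],m2['position']-m1['position'],rcond=None)[0]
    p,q=m1['position']+t*v,m2['position']+s*w; print(k,((p+q)/2).round(1),'gap',np.linalg.norm(p-q).round(2))
```

```text
(-1, -1) [573.   58.6  39.2] gap 0.35
(-1, 1) [586.1 198.9  73.9] gap 0.16
(1, -1) [605.2  62.8  65.8] gap 0.11
(1, 1) [617.4 202.4  48. ] gap 0.49
```

The baseline between those two views is too short to resolve height. I'll take two views 200 mm apart in x.

Run:
```python
from meas import *
r=[np.pi,0,A-np.pi/2]
ex=np.array([np.cos(A),np.sin(A)]);ey=np.array([-ex[1],ex[0]])
def go(dx,f):
    bot.move_ptp([*(C+ex*dx+ey*95),200],r); bot.dwell(.25); shot('wrist',f); st()
go(100,'w17'); go(-100,'w18')
a=np.hstack([cv2.imread('pics/%s.png'%i)[:260,100:400] for i in ('w17','w18')])
cv2.imwrite('pics/w1718.png',cv2.resize(a,None,fx=1.33,fy=1.33))
def corners(f):
    im,m=load(f); c=seg(im,*OR,(60,0,450,225)); P=plane(m,c.reshape(-1,2),64)[:,:2]-C
    q=np.c_[P@ex,P@ey]; o={}
    print(f,q.min(0),q.max(0))
    # plate ends, edges by extreme
    for sx in(-1,1):
        for sy in(-1,1):
            i=np.argmax(q@[sx,sy]); o[sx,sy]=c.reshape(-1,2)[i].astype(float)
    return m,o
(m1,a),(m2,b)=corners('w17'),corners('w18')
for k in a:
    v=rays(m1,[a[k]])[0];w=rays(m2,[b[k]])[0]
    t,s=np.linalg.lstsq(np.c_[v,-w],m2['position']-m1['position'],rcond=None)[0]
    p,q=m1['position']+t*v,m2['position']+s*w; print(k,a[k],b[k],((p+q)/2).round(1),'gap',np.linalg.norm(p-q).round(2))
```

```text
39.22 [702.8 218.7 200.6] [-3.142  0.    -1.653] [ 0.1 -0.2  0. ] 0.45
 40.33 [505.1 234.9 199.6] [ 3.142 -0.    -1.654] [0.5 0.8 0.2] 0.444
w17 [-19.69880261 -51.88551709] [16.90983008 69.99700728]
w18 [-17.51979993 -51.64722655] [18.47128696 68.98912839]
(-1, -1) [396.   0.] [148.   0.] [575.1  81.9  62. ] gap 1.21
(-1, 1) [382. 149.] [157. 150.] [585.6 201.9  63.2] gap 0.94
(1, -1) [356.   0.] [108.   0.] [607.5  79.2  61.9] gap 0.77
(1, 1) [346. 150.] [127. 145.] [615.2 199.   54.9] gap 4.8
```

View pics/w1718.png

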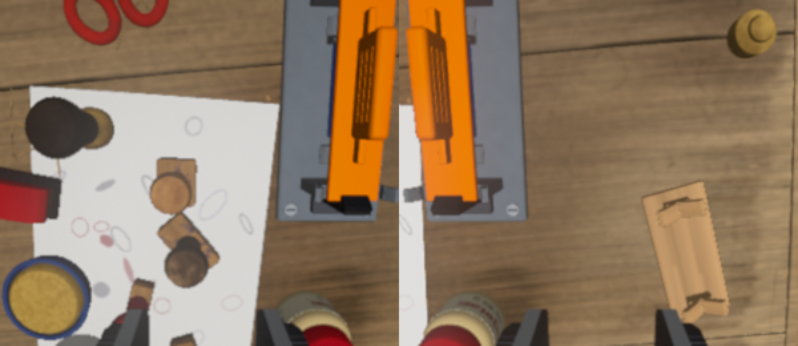

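Corner heights come out at 62–63 mm at the +y end and about 62 mm towards the −y end (expected plate top 64). So the plate is level and seated at both ends, and the hooks are over it. Handing in.

```bash
python3 -c "
from h import *
st(); bot.sign_off()"
```

```text
40.33 [505.1 234.9 199.6] [ 3.142 -0.    -1.654] [0.5 0.8 0.2] 0.444
the job is handed in; nothing more can be done
```

The job is done and handed in at 40.3 s of the 58 s. The roller is in the holder's V saddles with the keeper snapped down over it, and I let go of both.

- **Roller:** it met the saddles at the expected height and settled before I let go. The picture afterwards shows it lying in both saddles, about 0.2 mm off the centre line across and an estimated 1–2 mm off along the shaft (5 mm allowed).
- **Keeper:** I pushed it straight down until it stopped firmly at the expected home height. The last pictures show both black catches lying over the plate's ends.
- **Plate height:** measured from two views, it came out at 62–63 mm at three points, against 64 mm expected, so it sits level. At the −y end I could only measure to about 52 mm from the middle, because the picture cut off the rest.
- **Checks that failed or disagreed:**
  - My first height measurement used views too close together and was useless, so I repeated it.
  - In the repeat, one corner at the +y end gave a bad match (4.8 mm gap), so I discarded it.
  - The force reading triggered the stop on the confirming push, but read only about 5 N when checked.
- **Other things on the table:** I did not touch them knowingly, and they look unmoved in the last scene picture. I did not measure their positions.

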